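# Close the battery cover of a field data logger

### The arm

A 6-joint arm with a two-finger parallel gripper is mounted at the origin on the work surface. World frame = base frame: x ahead of the robot, y to its left, z up, the work surface at z = 0. Lengths are in mm, angles in rad, forces in N, time in s.
With the tool pointing down it reaches from about 350 to 775 mm from the base axis. Payload 7.3 kg.
Tool frame: the origin (TCP) lies at the very end of the fingers, on their centre line; the grasp point (between the pads) lies 19 mm behind it (ctrl.grip_depth is the distance from the TCP to the grasp point, in mm); x points along the fingers, z is the direction in which the jaws open and shut, and the axes are right-handed (so a half turn about x gives the same grasp; the last joint's range is limited). The gripper opens to 92 mm and grips with 3 to 60 N. Pads are 19 mm wide; open, the fingers measure 130 mm over their backs; the gripper's body (75 mm by 190 mm) begins 47 mm behind the grasp point.
Start: joints at [-1.313, 0.342, 1.524, -0, 1.275, -0.146], TCP at [206.304, -482.787, 226.741] pointing down, gripper open.
Joint ranges: [-2.53, 2.53], [-0.77, 2.02], [0.04, 2.7], [-1, 4.14], [0.28, 2.66], [-3.11, 3.11]. Speed limits (rad/s): [2.57, 2.57, 3.14, 3.14, 3.14, 3.14].

### API

Orientations are given as a unit quaternion [x, y, z, w].
In Python, from rig import ctrl, imaging gives the robot as it stands. The module is installed in compiled form; this text tells all that it offers.
- The arm moves only by the tool step_arm, never from a script. Its argument "deltas" is a list of rows, each a list of 2 entries, a list of its own where there are three numbers: the shift along the tool's x, y, z in mm, then the turn about the tool's x in degrees. In form: [[[x, y, z], yaw], ...]. A call has 1 to 20 rows; each row shifts and turns the commanded pose from where the row before left it, along the tool's axes as they then stand; what a row does not reach is not made up. A row lasts 1/10 s, in which the tool goes at most 50 mm and 8.59 degrees, less where a joint would pass 70% of its speed; a pose out of reach is approached as far as the arm can. A call with a gripper value outside its range is refused whole. "jaw" is the opening in per cent of the stroke, from 0 (shut) to 100 (fully open), set as the call begins (left out, the last holds). The fingers move at their own pace and stop on an object; "force" is the grip in N (left out, the last holds). Time passes only in rows, so rows that do not move let the fingers close. It gives the time, the measured TCP pose, the force and the opening at its end, in the units of the state.
- ctrl.get_obs(): the state, without advancing time (a new reading comes with each control period).
- imaging.read_camera(name): name is "side" or "top" or "wrist"; returns the picture (480x640x3 uint8, red, green, blue); there is no depth.
- imaging.camera_model(name): a dict with "fovy" (degrees; the focal length in pixels is half the picture's height over the tangent of half this angle, whatever the lens; pixels are square), "cx", "cy" (the principal point, pixels), "dist" ([k1, k2, p1, p2, k3] as OpenCV has them; the pictures are not rectified), "xyz" and "rotation" of the camera in the world; the wrist camera has in their place "tool_from_camera" (4x4, takes a point from camera to tool coordinates, whose origin is the TCP and whose axes are the tool frame's). Camera axes: x right, y down, z forward; pixel columns grow to the right and rows downward; lengths in mm; the calibration is good to about 2 mm. A picture is of the moment at which its call begins: read the wrist's pose just before it. camera_model takes no time and is no camera call.
- ctrl.sign_off(): hands the job in, once; it reports no verdict.
The state is a dict: "time_s": time; "qpos": joint angles; "dq": joint speeds; "joint_torque": joint torques, N m; "eef_pos": TCP position; "eef_rot": TCP orientation; "ft_force": force on the tool from outside, world axes, zero at the start; "torque": the same for the moment, N m; "gripper_width": finger opening in mm.
Only numpy, scipy, OpenCV 4.12 (cv2) and the standard library are available. Lean on these libraries where they do the work, as an engineer would, in place of code of your own. Each camera call takes 0.05 s, during which the arm holds its last target. There are 200 camera calls.

### The job

The round black battery cover of the data logger is sitting proud because its notch is not over the orange pin. Without gripping or lifting it, push the cover's yellow tab round with a fingertip until the notch meets the pin, then press the cover fully home, flush with the collar around it. Leave the things lying about the logger where they are.

Things in the scene. Friction and masses are not known exactly. Their poses are not given: they have to be found in the camera images.
- logger: The data logger, a fixed grey box 170 mm (its x) by 240 mm (its y) by 60 mm high. Its origin lies on the table under the axis of the round cover; the box spans -85 to 85 mm in its x and -80 to 160 mm in its y. A collar (inner radius 59, outer radius 68 mm) stands 10 mm above the box top around the cover. The logger does not move when pushed.
- well (a point): Centre of the cover's well, on the cover's axis at the level of the box top (60 mm above the table). Its +x points to the pin.
- pin (a point): Top of the round-nosed orange pin, 10 mm across, standing 8 mm high in the gap at the cover's rim, 51 mm from the cover's axis along the logger's +x; fixed to the logger. An orange stripe on the collar and box marks its place. Seen from above, its outer half shows beyond the cover's rim.
- notch (a point): Middle of the notch in the cover's rim, at the level of the cover's top face, 51 mm from the axis. The notch is 16 mm wide, 8 to 10 mm deep from the rim inward, and goes through the 10 mm thick cover. The cover is black, 104 mm across, flat on top but for the tab. Moves with the cover.
- tab (a point): Top centre of the yellow finger tab on the cover: an upright bar 28 mm long (radially, from 14 to 42 mm from the axis), 10 mm thick, its top 18 mm above the cover's top face. It lies on the notch's own radius, so the tab points at the notch. Its x axis points outward along that radius.
- cover_turn (a joint): Turn of the cover about the upright axis (rad): 0, or any whole turn, when the notch is over the pin; grows counter-clockwise seen from above. No stops; stays where it is left; about 2 N at the tab moves it. The tab's bearing from the axis is the pin's bearing plus this value. The notch passes the pin within about 0.06 rad; the round-nosed pin helps it a little beyond.
- cover_press (a joint): How far the cover is pressed down (m): 0 standing proud (its top face 78.5 mm above the table, 8.5 mm above the collar), 0.0085 fully seated (top face 70 mm above the table, flush with the collar), negative if lifted. A gasket drags, so it stays where it is left: it takes about 6 N to press, anywhere on the cover, and only goes down with the notch over the pin.
- battery: Spare blue and brass round battery, 33 mm across, 61 mm high, standing on the table beside the logger. Origin under its centre. To be left alone.
- tape: Red roll of tape, 90 mm across, 24 mm high, lying on the table beside the logger. Origin under its centre. To be left alone.
- driver: Screwdriver lying on the table beyond the logger, on the side of the pin. Its x runs from handle to tip. To be left alone.
- screws: Small clear jar with a white lid, 52 mm across, 65 mm high, standing beside the logger. Origin under its centre. To be left alone.

How it is judged (in metres and radians):
At the end, for the whole second after the job is handed in: The cover is pressed down at least 7 of its 8.5 mm, its notch over the pin (within 6 mm) and at rest; the battery, jar, tape and screwdriver are within 20 mm of where they began (value of joint cover_press above 0.007 m and horizontal distance between notch and pin below 0.006 m and velocity of joint cover_press below 0.005 m/s and velocity of joint cover_turn between -0.05 and 0.05 rad/s and distance of each of battery, tape, driver, screws from where it was at the start of the episode below 0.02 m); the robot touches nothing.
It fails at once if the cover is lifted more than 4 mm above where it stood (value of joint cover_press below -0.004 m).
It fails at once if the battery is moved more than 20 mm or lifted (distance of battery from where it was at the start of the episode above 0.02 m).
It fails at once if the tape is moved more than 20 mm or lifted (distance of tape from where it was at the start of the episode above 0.02 m).
It fails at once if the screwdriver is moved more than 20 mm or lifted (distance of driver from where it was at the start of the episode above 0.02 m).
It fails at once if the jar of screws is moved more than 20 mm or lifted (distance of screws from where it was at the start of the episode above 0.02 m).
It also fails if it takes over 45 s, if anything falls off the work surface, if the arm or the gripper's body presses on something with over 40 N, if the wrist force passes 120 N, or if a joint passes its speed limit or range.

## Working session

There is one attempt and no reset: what is moved stays moved. The work goes in short steps, Python scripts to look and compute and a tool call to move; the robot and the scene stay as the last step left them, time stands still between calls to the robot, and variables do not carry over. Pictures are saved under pics/ and viewed, about 8 in all and at most 12, crops included, and the job is handed in when it is done.

Besides the shell and the picture viewer there is one more tool, called after ">>>" as name([rows], argument=value, ...), one row to a line, values as JSON. step_arm: Moves the arm, as the interface text tells. Its arguments: {"type":"object","properties":{"deltas":{"type":"array"},"jaw":{"type":"number"},"force":{"type":"number"}},"required":["deltas"]}

```bash
mkdir -p pics; cat > h.py <<'E'
import numpy as np, cv2
from rig import ctrl, imaging
from scipy.spatial.transform import Rotation as R
def rotm(r):
    r=np.array(r,float)
    return r if r.shape==(3,3) else R.from_quat(r).as_matrix()
def cam(name,obs=None):
    m=imaging.camera_model(name)
    if name=="wrist":
        o=obs or ctrl.get_obs(); T=np.array(m["tool_from_camera"]); Rt=rotm(o["eef_rot"])
        Rc=Rt@T[:3,:3]; t=Rt@T[:3,3]+np.array(o["eef_pos"])
    else: Rc=rotm(m["rotation"]); t=np.array(m["xyz"],float)
    f=240/np.tan(np.radians(m["fovy"])/2)
    K=np.array([[f,0,m["cx"]],[0,f,m["cy"]],[0,0,1]])
    return K,np.array(m["dist"],float),Rc,t
def onplane(c,uv,z):
    K,d,Rc,t=c
    p=cv2.undistortPoints(np.array(uv,float).reshape(-1,1,2),K,d).reshape(-1,2)
    r=np.c_[p,np.ones(len(p))]@Rc.T
    return t+r*((z-t[2])/r[:,2])[:,None]
def proj(c,X):
    K,d,Rc,t=c
    return cv2.projectPoints(((np.array(X,float).reshape(-1,3)-t)@Rc),np.zeros(3),np.zeros(3),K,d)[0].reshape(-1,2)
def masks(im):
    h=cv2.cvtColor(im,cv2.COLOR_RGB2HSV)
    return {"yellow":cv2.inRange(h,(22,110,90),(35,255,255)),"orange":cv2.inRange(h,(6,150,110),(19,255,255))}
def blobs(m,n=4,amin=15):
    k,l,s,c=cv2.connectedComponentsWithStats(m)
    return [(int(s[i,4]),c[i].round(1).tolist(),s[i,:4].tolist()) for i in sorted(range(1,k),key=lambda i:-s[i,4])[:n] if s[i,4]>=amin]
E
python3 - <<'E'
from h import *
o=ctrl.get_obs(); print(o["eef_pos"],R.from_quat(o["eef_rot"]).as_matrix().round(3).tolist(),o["gripper_width"])
ims=[]
for n in ("top","side"):
    im=imaging.read_camera(n); c=cam(n); print(n,c[3],c[0][0,0],c[2].round(2).tolist())
    for k,m in masks(im).items(): print(k,[(b,onplane(c,b[1],90 if k=="yellow" else 70).round(0).tolist()) for b in blobs(m)])
    cv2.imwrite(f"pics/{n}0.png",im[...,::-1])
E
```

```text
[ 206.20672325 -482.35261703  226.0357457 ] [[-0.0, 0.92, 0.393], [0.002, 0.393, -0.92], [-1.0, 0.0, -0.002]] 91.76129769051146
top [ 445.81551663   94.74585116 1013.53953917] 542.988746799192 [[0.01, -0.99, 0.12], [-1.0, -0.01, -0.0], [0.01, -0.12, -0.99]]
yellow [((86, [285.6, 240.2], [281, 232, 10, 17]), [[576.0, 140.0, 90.0]])]
orange [((37, [268.7, 219.0], [266, 213, 6, 13]), [[617.0, 171.0, 70.0]])]
side [534.35886185 626.51852531 721.84535675] 485.98643855178216 [[-1.0, -0.01, 0.01], [-0.01, 0.77, -0.64], [-0.0, -0.64, -0.77]]
yellow [((69, [298.0, 250.8], [291, 248, 15, 7]), [[572.0, 134.0, 90.0]])]
orange []
```

View pics/top0.png

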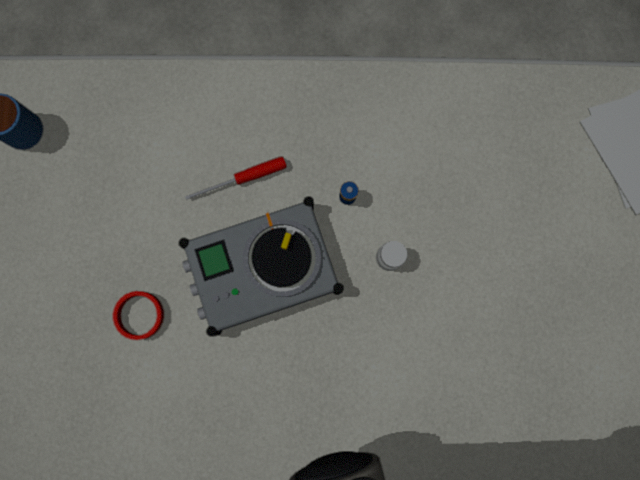

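View pics/side0.png

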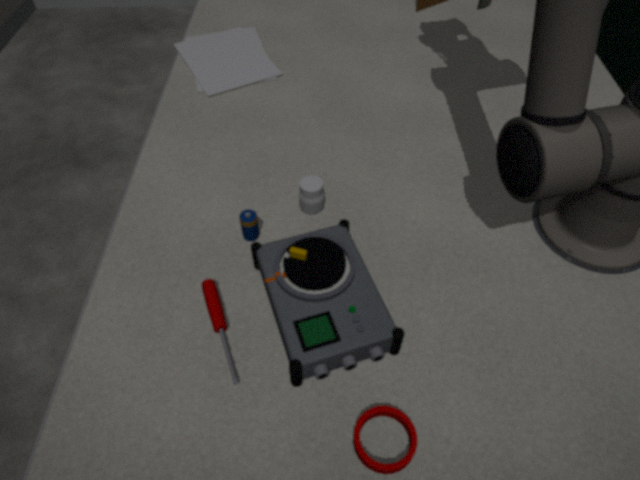

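The top view shows the cover centred near (284,257), the tab near (286,240) pointing to about (290,232), and the orange stripe at (268,219). So the cover needs a counter-clockwise turn of roughly 35°. The side view agrees. The battery (348,190), jar (393,256) and driver (240,180) all stand clear of the cover.

```bash
python3 - <<'E'
from h import *
im=cv2.imread("pics/top0.png")[...,::-1].copy(); c=cam("top")
g=im.max(2); m=((g<45)*255).astype(np.uint8)
cs=[x for x in cv2.findContours(m,0,2)[0] if cv2.contourArea(x)>1200 and 240<cv2.boundingRect(x)[0]<300]
for x in cs:
    w=onplane(c,x.reshape(-1,2),78.5)[:,:2].astype(np.float32)
    h=cv2.convexHull(w); print(cv2.minEnclosingCircle(h),cv2.fitEllipse(h))
    C=np.array(cv2.fitEllipse(h)[0])
# corners of box bumpers
for p in [(309,202),(184,243),(338,288),(212,331)]: print(onplane(c,p,60)[0].round(0))
y=onplane(c,blobs(masks(im)["yellow"])[0][1],88)[0,:2]; p=onplane(c,blobs(masks(im)["orange"])[0][1],66)[0,:2]
b=lambda v:np.degrees(np.arctan2(*(v-C)[::-1])); print(C,b(y),np.hypot(*(y-C)),b(p),np.hypot(*(p-C)))
E
```

```text
((178.26171875, 49.64360427856445), 78.30618286132812) ((177.08807373046875, 49.965415954589844), (85.10308074951172, 168.96177673339844), 14.196664810180664)
((548.8770141601562, 147.81309509277344), 51.60642623901367) ((549.072265625, 147.58517456054688), (101.02195739746094, 103.0095443725586), 144.9204559326172)
[650. 101.  60.]
[574. 322.  60.]
[497.  48.  60.]
[420. 267.  60.]
[549.07226562 147.58517456] -15.302495373729842 28.661817658999496 19.306656062974827 72.47873109795216
```

```bash
cat >> h.py <<'E'
def todelta(target,bearing=None):
    "shift in present tool axes, and yaw (deg) to bring tool z to bearing"
    o=ctrl.get_obs(); M=rotm(o["eef_rot"]); d=M.T@(np.array(target,float)-o["eef_pos"])
    b=np.degrees(np.arctan2(M[1,2],M[0,2]))
    print("t",o["time_s"],"pos",np.round(o["eef_pos"],1),"F",np.round(o["ft_force"],1),"zbear",round(b,1),"shift",d.round(1),"yaw",None if bearing is None else round(-((bearing-b+180)%360-180),1))
E
python3 - <<'E'
from h import *
print(np.array(imaging.camera_model("wrist")["tool_from_camera"]).round(2).tolist(),imaging.camera_model("wrist")["fovy"])
todelta([549,148,226],-15)
E
```

```text
[[-0.0, -0.28, 0.96, -158.76], [0.0, -0.96, -0.28, 73.84], [1.0, 0.0, 0.0, -0.32], [0.0, 0.0, 0.0, 1.0]] 67.79337944799093
t 0.1 pos [ 206.2 -482.4  226.1] F [0.1 0.2 0. ] zbear -66.9 shift [   0.8  562.9 -445.1] yaw -51.9
```

>>> step_arm([
  [[0,35,-28],0],
  [[0,35,-28],0],
  [[0,35,-28],0],
  [[0,35,-28],0],
  [[0,35,-28],0],
  [[0,35,-28],0],
  [[0,35,-28],0],
  [[0,35,-28],0],
  [[0,35,-28],0],
  [[0,35,-28],0],
  [[0,35,-28],0],
  [[0,35,-28],0],
  [[0,35,-28],0],
  [[0,35,-28],0],
  [[0,35,-28],0],
  [[0,35,-28],0],
], jaw=0)

```text
time_s: 1.7
eef_pos: [545.6, 151.1, 226.3]
eef_rot: [0.389, 0.59, -0.39, 0.59]
ft_force: [0.7, -0.2, 0.2]
gripper_width: 0.4
```

>>> step_arm([
  [[0,0,0],-8.5],
  [[0,0,0],-8.5],
  [[0,0,0],-8.5],
  [[0,0,0],-8.5],
  [[0,0,0],-8.5],
  [[0,0,0],-8.5],
  [[0,0,0],0],
  [[0,0,0],0],
])

```text
time_s: 2.5
eef_pos: [545.1, 149.2, 226.4]
eef_rot: [0.099, 0.7, -0.099, 0.7]
ft_force: [0.0, 0.2, 0.3]
gripper_width: 0.4
```

```bash
python3 - <<'E'
from h import *
todelta([549,148,226],-15)
o=ctrl.get_obs(); im=imaging.read_camera("wrist"); c=cam("wrist",o); print(o["gripper_width"],np.round(o["qpos"],2))
cv2.imwrite("pics/w1.png",im[...,::-1])
for k,m in masks(im).items(): print(k,[(b,onplane(c,b[1],90 if k=="yellow" else 70).round(0).tolist()) for b in blobs(m)])
E
```

```text
t 2.5 pos [545.1 149.2 226.4] F [0.  0.2 0.3] zbear -16.1 shift [ 0.4 -0.1  4.1] yaw -1.1
0.3958085515725328 [ 0.13  0.42  1.41 -0.    1.31  0.41]
yellow [((461, [354.5, 224.4], [339, 217, 33, 15]), [[574.0, 139.0, 90.0]])]
orange [((190, [387.5, 171.2], [375, 161, 26, 23]), [[615.0, 172.0, 70.0]]), ((23, [369.7, 182.7], [367, 180, 6, 7]), [[597.0, 167.0, 70.0]])]
```

View pics/w1.png

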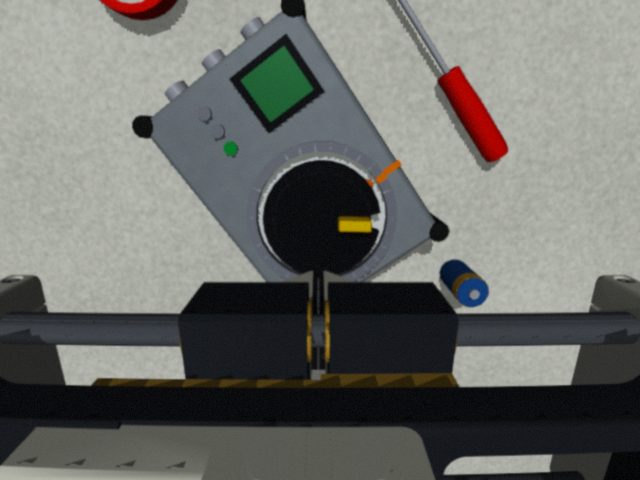

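The wrist view shows the cover around (322,215), the tab at (354,224), the notch beside it at about (377,220), the pin at (370,183) and the stripe at (388,171). The closed fingertip is at (320,278). Next I work out the geometry.

```bash
cat >> h.py <<'E'
def measure(im,c,ztop=78.5):
    m=((im.max(2)<40)*255).astype(np.uint8); n,l,s,ce=cv2.connectedComponentsWithStats(cv2.erode(m,np.ones((3,3))))
    return m
def tabpose(im,c,zt):
    "tab top ends in the world"
    m=masks(im)["yellow"]; pts=cv2.findNonZero(m).reshape(-1,2)
    w=onplane(c,pts,zt)[:,:2].astype(np.float32); (ctr,sz,a)=cv2.minAreaRect(w)
    v,ax=np.linalg.eigh(np.cov(w.T)); return np.array(ctr),sz,np.degrees(np.arctan2(ax[1,1],ax[0,1]))
E
python3 - <<'E'
from h import *
im=cv2.imread("pics/w1.png")[...,::-1].copy(); c=cam("wrist")
m=((im.max(2)<40)*255).astype(np.uint8); m[268:]=0
x=max(cv2.findContours(m[:, :400],0,1)[0],key=cv2.contourArea).reshape(-1,2)
x=x[x[:,1]<262]
w=onplane(c,x,78.5)[:,:2]
from scipy.optimize import least_squares
f=least_squares(lambda p:np.hypot(*(w-p[:2]).T)-p[2],[549,148,52],loss="soft_l1")
C=f.x[:2]; print("cover",f.x)
ctr,sz,a=tabpose(im,c,96); b=lambda v:np.degrees(np.arctan2(*(np.array(v)-C)[::-1]))
print("tab",ctr,sz,a,b(ctr),np.hypot(*(ctr-C)))
for uv,z in [((387.5,171.2),70),((369.7,182.7),67)]:
    p=onplane(c,uv,z)[0,:2]; print("pin/stripe",p,b(p),np.hypot(*(p-C)))
E
```

```text
cover [546.1555743  150.60528593  48.62020322]
tab [570.66912842  60.40710449] (139.7330322265625, 132.9343719482422) 57.773143523859105 -74.79571096355451 93.46992174125499
pin/stripe [614.74607481 172.09077316] 17.392794488810836 71.8768594269252
pin/stripe [597.6200874  166.07367675] 16.72889738851627 53.73887998997768
```

```bash
python3 - <<'E'
from h import *
im=cv2.imread("pics/w1.png")[...,::-1].copy(); im[265:]=255; c=cam("wrist")
m=((im.max(2)<45)*255).astype(np.uint8)
m=cv2.morphologyEx(m,cv2.MORPH_OPEN,np.ones((3,3)))
x=max(cv2.findContours(m[:, :400],0,1)[0],key=cv2.contourArea)
x=cv2.convexHull(x).reshape(-1,2)
x=x[(x[:,1]<260)]; x=x[~((x[:,0]>365)&(x[:,1]>195))]
w=onplane(c,x,78.5)[:,:2]
from scipy.optimize import least_squares
for rr in (1,0):
    f=least_squares(lambda p:np.hypot(*(w-p[:2]).T)-(p[2] if rr else 52),[549,148,52],loss="soft_l1"); print("cover",f.x,np.abs(f.fun).max(),len(w))
C=f.x[:2]
ctr,sz,a=tabpose(im,c,94); b=lambda v:np.degrees(np.arctan2(*(np.array(v)-C)[::-1]))
print("tab",ctr,sz,a,b(ctr),np.hypot(*(ctr-C)))
for uv,z in [((387.5,171.2),70),((369.7,182.7),67)]:
    p=onplane(c,uv,z)[0,:2]; print("pin/stripe",p,b(p),np.hypot(*(p-C)))
# pad tip width in z
E
```

```text
cover [547.54983013 147.88789992  51.2080428 ] 0.4835088735197459 26
cover [547.9774873  146.96835215  52.        ] 1.236532464329926 26
tab [574.730896   140.28697205] (12.159981727600098, 27.239225387573242) 160.91310585810064 -14.02218937234781 27.5750923253096
pin/stripe [614.74607481 172.09077316] 20.619365526872244 71.3384911159222
pin/stripe [597.6200874  166.07367675] 21.049592204512724 53.19211569482201
```

```bash
python3 - <<'E'
from h import *
todelta([569,114,84],-17)
E
```

```text
t 2.55 pos [545.1 149.2 226.5] F [-0.1 -0.  -0.3] zbear -16.1 shift [142.5 -27.2  32.7] yaw 0.9
```

>>> step_arm([
  [[0,-14,16],0],
  [[0,-13,17],0],
  [[25,0,0],0],
  [[25,0,0],0],
  [[25,0,0],0],
  [[20,0,0],0],
  [[15,0,0],0],
  [[12,0,0],0],
  [[10,0,0],0],
  [[6,0,0],0],
  [[4,0,0],0],
  [[0,0,0],0],
  [[0,0,0],0],
])

```text
time_s: 3.85
eef_pos: [570.0, 114.2, 85.2]
eef_rot: [0.098, 0.7, -0.098, 0.701]
ft_force: [-0.4, 0.2, 0.0]
gripper_width: 0.3
```

```bash
python3 - <<'E'
from h import *
todelta([569,114,84],-17)
im=imaging.read_camera("wrist"); cv2.imwrite("pics/w2.png",im[...,::-1])
E
```

```text
t 3.85 pos [570.  114.2  85.2] F [-0.4  0.2  0. ] zbear -15.9 shift [ 1.2 -0.5 -0.9] yaw 1.1
```

View pics/w2.png

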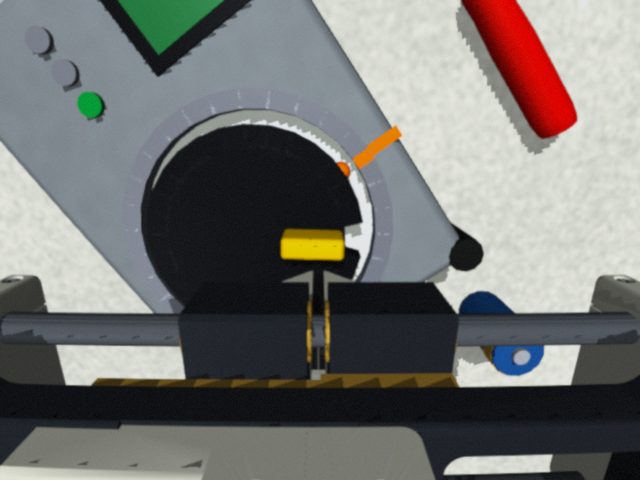

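The orange pin shows at (343,170), the notch at about (352,238), the tab at (313,245), and the fingertip is just beneath the tab in the picture. I close the gap and turn the cover along an arc, stopping short of the full angle.

>>> step_arm([
  [[0,4,0],0],
  [[0,4,0],0],
  [[0,3,0],0],
  [[0,1.6,0.8],-3],
  [[0,1.6,0.8],-3],
  [[0,1.6,0.8],-3],
  [[0,1.6,0.8],-3],
  [[0,1.6,0.8],-3],
  [[0,1.6,0.8],-3],
  [[0,1.6,0.8],-3],
  [[0,1.6,0.8],-3],
  [[0,1.6,0.8],-3],
  [[0,0,0],0],
  [[0,0,0],0],
])

```text
time_s: 5.3
eef_pos: [580.8, 138.4, 84.8]
eef_rot: [-0.068, 0.704, 0.068, 0.704]
ft_force: [-0.9, -2.2, 2.2]
gripper_width: 0.6
```

```bash
python3 - <<'E'
from h import *
todelta([548,147.5,84],19.5)
o=ctrl.get_obs(); im=imaging.read_camera("wrist"); cv2.imwrite("pics/w3.png",im[...,::-1]); c=cam("wrist",o)
m=im.copy(); m[268:]=0; C=[548,147.5]
b=lambda v:np.degrees(np.arctan2(*(np.array(v)-C)[::-1]))
ctr,sz,a=tabpose(m,c,94); print(ctr,sz,a,b(ctr),np.hypot(*(ctr-C)))
for B in blobs(masks(m)["orange"]):
    p=onplane(c,B[1],68)[0,:2]; print(B,p,b(p),np.hypot(*(p-C)))
E
```

```text
t 5.3 pos [580.8 138.4  84.8] F [-0.9 -2.2  2.2] zbear 11.1 shift [  0.8  15.2 -30.5] yaw -8.4
[573.59796143 158.22436523] (28.205204010009766, 8.952497482299805) -168.0068184481768 22.731436080965715 27.753695949117407
(549, [396.0, 229.8], [372, 220, 49, 23]) [614.46081456 172.00644662] 20.24070969687139 70.83506051193581
(93, [359.8, 235.5], [352, 226, 13, 18]) [596.97861475 165.49364606] 20.172201403598013 52.179267929244915
```

View pics/w3.png

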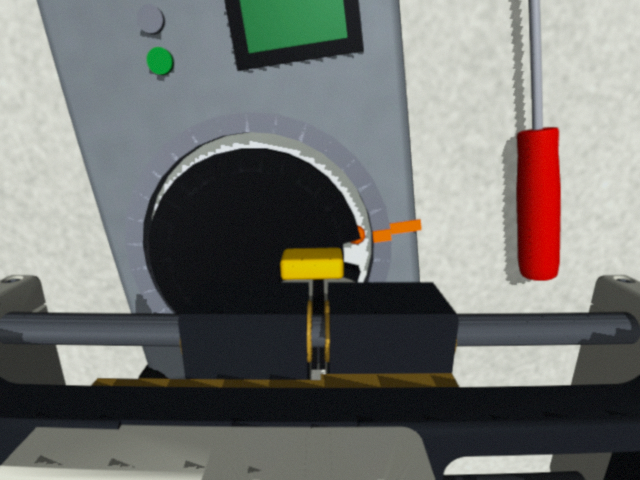

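Tab and finger now bear about 11.5° and the pin about 19.8°. The notch at about (355,256) is still short of the pin at (360,235), so I push another 7°.

>>> step_arm([
  [[0,1.3,0.6],-2.4],
  [[0,1.3,0.6],-2.4],
  [[0,1.3,0.6],-2.4],
  [[0,0,0],0],
  [[0,0,0],0],
])

```text
time_s: 5.85
eef_pos: [581.7, 142.7, 84.8]
eef_rot: [-0.112, 0.698, 0.112, 0.698]
ft_force: [0.1, -2.7, 2.1]
gripper_width: 0.5
```

```bash
cat > look.py <<'E'
import sys
from h import *
todelta([548,147.5,84],19.5)
o=ctrl.get_obs(); im=imaging.read_camera("wrist"); c=cam("wrist",o)
m=im.copy(); m[268:]=0; C=np.array([548,147.5])
ctr,sz,a=tabpose(m,c,94); print("tab axis",a%180,sz)
for B in blobs(masks(m)["orange"]):
    p=onplane(c,B[1],68)[0,:2]; print(B[:2],np.degrees(np.arctan2(*(p-C)[::-1])),np.hypot(*(p-C)))
cr=cv2.resize(im[160:310,230:430],None,fx=4,fy=4,interpolation=cv2.INTER_CUBIC)
for z,col in ((float(sys.argv[2]),(0,255,0)),(68,(0,255,255))):   # expected notch/pin centre if aligned
    q=np.array([*(C+51*np.array([np.cos(np.radians(19.8)),np.sin(np.radians(19.8))])),z])
    u=proj(c,q)[0]; print(z,u); cv2.circle(cr,tuple(int(v) for v in (u-[230,160])*4),4,col,-1)
cv2.imwrite(sys.argv[1],cr[...,::-1])
E
python3 look.py pics/w4.png 78.5
```

```text
t 5.85 pos [581.7 142.7  84.8] F [ 0.1 -2.7  2.1] zbear 18.2 shift [  0.8  15.1 -30.5] yaw -1.3
tab axis 19.046842578335912 (28.20338249206543, 8.951399803161621)
(529, [396.0, 246.4]) 20.255960858360297 70.61119774073153
(222, [356.3, 246.7]) 20.901970669184717 50.05783811335976
78.5 [360.46828803 255.16374256]
68 [358.13139505 248.42129422]
```

View pics/w4.png

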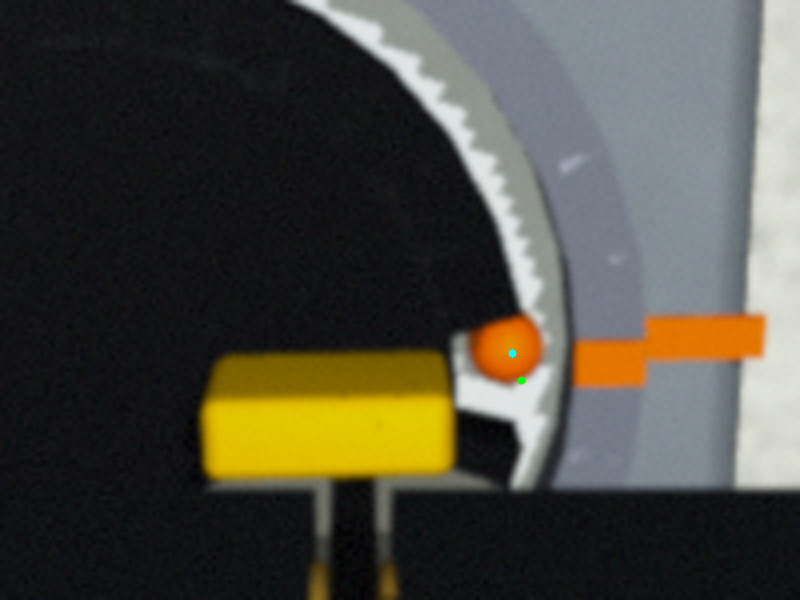

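The tab axis is at 19° against the pin's 20°. The pin (506,347 in the crop) lies within the notch mouth, whose inner end spans about (455,335) to (460,405), so the error is about 1 mm. I back off slightly and press down.

>>> step_arm([
  [[0,-2,0],0],
  [[0,0,0],0],
  [[3,0,0],0],
  [[2,0,0],0],
  [[1,0,0],0],
  [[1,0,0],0],
  [[1,0,0],0],
  [[0,0,0],0],
])

```text
time_s: 6.7
eef_pos: [582.0, 141.0, 76.9]
eef_rot: [-0.113, 0.698, 0.113, 0.698]
ft_force: [-2.5, 1.6, 3.9]
gripper_width: 0.2
```

>>> step_arm([
  [[1,0,0],0],
  [[1,0,0],0],
  [[1,0,0],0],
  [[1,0,0],0],
  [[0,0,0],0],
])

```text
time_s: 7.2
eef_pos: [582.0, 141.0, 72.6]
eef_rot: [-0.113, 0.698, 0.113, 0.698]
ft_force: [-2.0, 0.7, 3.7]
gripper_width: 0.4
```

>>> step_arm([
  [[1,0,0],0],
  [[1,0,0],0],
  [[0.5,0,0],0],
  [[0.5,0,0],0],
  [[0,0,0],0],
])

```text
time_s: 7.7
eef_pos: [582.1, 140.9, 69.9]
eef_rot: [-0.113, 0.698, 0.113, 0.698]
ft_force: [-3.9, 1.1, 6.8]
gripper_width: 0.7
```

>>> step_arm([
  [[0.5,0,0],0],
  [[0.5,0,0],0],
  [[0.5,0,0],0],
  [[0,0,0],0],
])

```text
time_s: 8.1
eef_pos: [582.2, 140.9, 69.4]
eef_rot: [-0.113, 0.698, 0.113, 0.698]
ft_force: [-5.4, 0.6, 13.6]
gripper_width: 0.1
```

The force climbed from 7 to 14 N while the tip stopped at z = 69.4, so the cover has bottomed out. I retreat straight up and check.

>>> step_arm([
  [[-2,0,0],0],
  [[-5,0,0],0],
  [[-10,0,0],0],
  [[-20,0,0],0],
  [[-25,0,0],0],
  [[-25,-10,0],0],
  [[-25,-10,-8],0],
  [[-25,-10,-8],0],
  [[-20,0,-8],0],
  [[0,0,0],0],
  [[0,0,0],0],
])

```text
time_s: 9.2
eef_pos: [569.0, 104.8, 225.3]
eef_rot: [-0.113, 0.698, 0.113, 0.698]
ft_force: [0.5, 0.1, -1.1]
gripper_width: 0.2
```

```bash
sed -i 's/im\[160:310,230:430\]/im[130:280,260:460]/; s/\[230,160\]/[260,130]/' look.py; python3 look.py pics/w5.png 70
python3 - <<'E'
from h import *
im=imaging.read_camera("top"); a=cv2.imread("pics/top0.png")[...,::-1]
d=(np.abs(im.astype(int)-a).max(2)>40)
for n,(x,y,w,h) in dict(driver=(185,150,105,55),battery=(335,175,28,35),jar=(373,235,40,42),tape=(108,285,60,60)).items(): print(n,d[y:y+h,x:x+w].sum())
E
```

```text
t 9.2 pos [569.  104.8 225.3] F [ 0.5  0.1 -1.1] zbear 18.3 shift [141.3  47.2  -6.7] yaw -1.2
tab axis 19.53509321441993 (26.554494857788086, 9.507564544677734)
(195, [391.7, 162.4]) 19.866030328569156 70.80071812724161
(78, [367.5, 162.4]) 20.454520592021694 49.64782974054021
70.0 [369.3657484  163.21627383]
68 [369.04466008 163.02191557]
driver 1355
battery 432
jar 170
tape 0
```

View pics/w5.png

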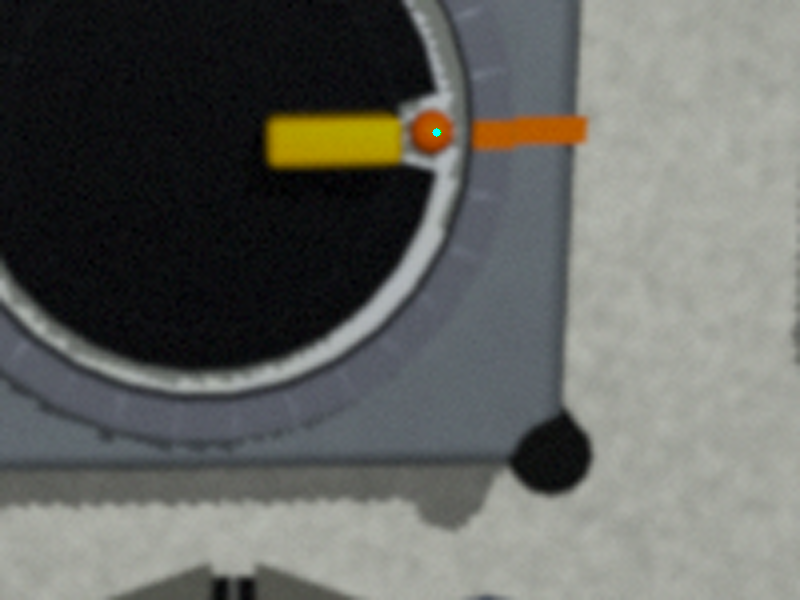

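The pin sits in the middle of the notch at (432,132) with the tab in line. The top-image differences at the driver, battery and jar could just be the arm blocking the view, so I check with the side camera.

```bash
python3 - <<'E'
from h import *
im=imaging.read_camera("side"); a=cv2.imread("pics/side0.png")[...,::-1]
for n,lo,hi in (("red",(0,150,60),(5,255,255)),("blue",(100,120,40),(125,255,255))):
    for x in (a,im): print(n,blobs(cv2.inRange(cv2.cvtColor(np.ascontiguousarray(x),cv2.COLOR_RGB2HSV),lo,hi),3,40))
cv2.imwrite("pics/side1.png",im[...,::-1])
E
```

```text
red [(1184, [384.6, 438.7], [354, 406, 63, 68]), (579, [213.6, 304.8], [203, 280, 24, 52])]
red [(1215, [384.9, 438.7], [354, 406, 63, 68]), (589, [213.6, 304.5], [202, 280, 25, 52])]
blue [(113, [247.7, 216.2], [240, 210, 16, 12]), (109, [248.7, 233.4], [243, 228, 14, 12])]
blue [(138, [249.3, 233.0], [243, 227, 14, 13]), (114, [247.7, 216.3], [241, 210, 15, 12])]
```

View pics/side1.png

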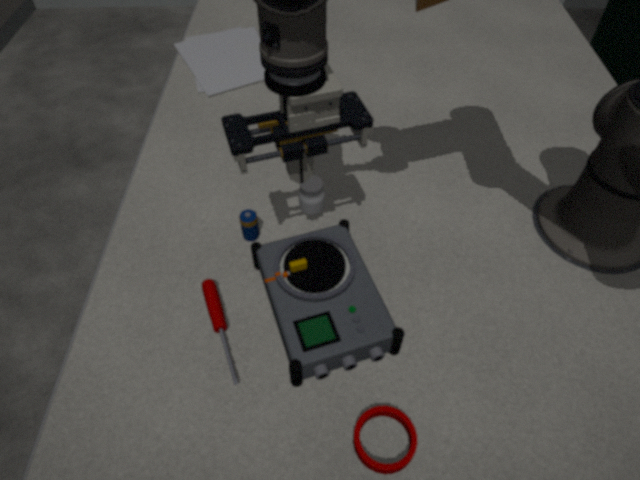

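The battery (248,225), jar (312,197), tape (385,439) and driver (214,305) are where they began. The cover is flush with the tab pointing at the stripe, and the arm is clear.

```bash
python3 -c "
from rig import ctrl
print(ctrl.sign_off())"
```

```text
the job is handed in; nothing more can be done
None
```

I turned the cover about 36° counter-clockwise with the closed fingertip against the tab's side. Then I pressed it down until it stopped and handed the job in at about 9 s of the 45 s allowed.

**Last checks**
- **Seating:** the fingertip stopped at z = 69.4 mm while the force rose from 7 to 14 N. The seated top face is 70 mm, so the cover is home and flush.
- **Alignment:** the tab axis bears 19.5° and the pin about 20°. The last wrist picture shows the pin in the middle of the notch.
- **Surroundings:** in the side view the tape, driver and battery were within about 2 pixels of their starting positions. The jar looked unmoved by eye. The arm is about 150 mm above the cover and touches nothing.

**Checks that disagreed**
- The tab's bearing taken from its picture position read up to 11° off its axis direction. I trusted the axis, which the finger contact confirmed.
- A top-camera comparison flagged changes at the driver, battery and jar. I put that down to the arm and its shadow, since the side view showed no movement.

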